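# Prove the drop gate, then feed the key blank

## Task

Before feeding the key jig, prove its safety gate: press the green test button so that the red-gripped lever drops, then lift the lever back up until it latches and stays up by itself. Then take the drift from the tray, use it as a push stick to push the brass key blank along the guide until it is fully home against the end stop (keep the fingers off the blank), and lay the drift back flat in the tray. Leave the lever latched up and do not disturb the grease tub, the seal ring, the impeller or the red bottle.

Things in the scene. Friction and masses are not known exactly. Their poses are not given: they have to be found in the camera images.
- feed_jig: The fixed feed jig. Origin on the bench below the centre of the mouth of its guide; +x = feed direction, +z up. Numbers in mm in this frame: aluminium rail 36 wide, flat top at z 30, x -95 to 140; flared lead-in plates, 16 high, x -25 to 0 (no walls farther back); blue trip box with button and lever hinge at x -18 to 112, y 35 to 95, 60 high, the lever reaching across the guide to the -y side.
- guide_mouth (a point): Mouth of the covered guide, on the rail's top (jig's x 0, y 0, z 30 mm). From here to the blue end stop's face at x = 120 mm: side walls 28 mm apart, clear cover with underside at z 58 and top at z 62 mm, a slot in the cover for the gate blade at x = 75 mm.
- test_button (a joint): Travel of the green spring push button, pressed straight down: 0 = up, 0.008 m = fully in (about 5 N); the lever trips at about 3 to 7 mm. It springs back up when released. It also moves by itself while the lever is lifted over the latch.
- button_top (a point): Centre of the top face of the green button, diameter 30 mm, in a yellow collar on the trip box, at x 12, y 65, z 80 mm in the jig's frame. It moves with the button.
- gate_lever (a joint): Lever angle about its hinge: 0 = latched up, 0.6 rad = dropped (arm level, steel blade down across the guide). Upper stop at -0.05. To latch, lift past 0 (to about -0.03): the latch clicks and holds it at about 0 to 0.02; let go lower down, it falls again. Lifting takes under 5 N at the grip.
- lever_grip (a point): Centre of the lever's red grip, a cylinder 22 mm in diameter, 30 mm long along the jig's x (pinch its two ends from above, fingers closing along the jig's x). It is 120 mm from the hinge axis, which runs parallel to the jig's x through y 55, z 75 mm (jig's frame). Grip at x 75, y -44, z 143 when latched; y -65, z 75 when dropped.
- blank_center (a point): Centre of the brass key blank, a bar 100 mm long (its x), 24 wide, 20 high, about 0.3 kg. It lies on the rail (centre 40 mm above the bench), its front end 15 to 45 mm inside the mouth, its rear end on the open rail. Fully home its centre is at x = 70 mm in the jig's frame, its rear end 20 mm inside the mouth.
- drift_center (a point): Centre of the drift, a plain light-brown (wood- or brass-coloured) rod 122 mm long (along its x) and 19 mm thick, about 0.3 kg, that lies in the tray. It does not roll.
- tool_tray: The fixed black tray for the drift, 190 mm (its x) by 110 mm (its y), rim 14 mm high, wall and floor 4 mm thick. Origin on the bench at its centre.
- grease_tub: White tub with red lid, diameter 70 mm, 64 mm high, a bystander. Origin at the centre of its underside.
- seal_ring: Black and white mechanical seal ring, diameter 62 mm, 20 mm high, a bystander. Origin at the centre of its underside.
- impeller: Grey pump impeller, diameter 100 mm, 22 mm high, lying flat, a bystander. Origin at the centre of its underside.
- threadlock: Small red bottle with black pointed cap, diameter 30 mm, 100 mm high, a bystander. Origin at the centre of its underside.
There are look-alikes about, which are no part of the job. There is more than one size of the part that bears blank_center; the job needs the larger.

How it is judged:
By the outcome, as a careful person would: the job done as asked, in the order asked, and still so for the second after the job is handed in, with the robot touching nothing.
It also fails if it takes over 69 s, if anything falls off the work surface, if the arm or the gripper's body presses on something with over 40 N, if the wrist force passes 120 N, or if a joint passes its speed limit or range.

## Robot

A 6-joint arm with a two-finger parallel gripper is mounted at the origin on a cart in front of the work surface, level with it; the furniture and walls round the work are solid. World frame = base frame: x ahead of the robot, y to its left, z up, the work surface at z = 0. Lengths are in m, angles in rad, forces in N, time in s.
With the tool pointing down it reaches from about 0.275 to 0.825 m from the base axis. Payload 4.9 kg.
Tool frame: the origin (TCP) lies midway between the tips of the shut fingers; the grasp point (between the pads) lies 19 mm behind it (grip_point_offset is the distance from the TCP to the grasp point, in m); z points along the fingers, x is the direction in which the jaws open and shut, and the axes are right-handed (so a half turn about z gives the same grasp; the last joint's range is limited). The gripper opens to 85 mm and grips with 20 to 120 N. Pads are 22 mm wide; open, the fingers measure 114 mm over their backs; the gripper's body (76 mm by 85 mm) begins 54 mm behind the grasp point. The pads swing forward as they close: fully open they stand 13 mm farther back than shut.
Start: joints at [-1.466, 0.326, -0.193, 1.052, 0, 1.437], TCP at [0.13, -0.534, 0.231] pointing down, gripper open.
Joint ranges: [-2.65, 2.65], [-0.97, 1.79], [-1.3, 1.35], [-1.93, 2.1], [-1.47, 1.37], [-3.14, 3.14]. Speed limits (rad/s): [2.57, 2.57, 3.14, 3.14, 3.14, 3.14].

## Interface

Orientations are given as a rotation vector (axis times angle).
In Python, from cell import * gives the robot as it stands. Calls block until the motion is done:
- movep(position, orientation): joint-space move of the TCP to a pose.
- move_l(position, velocity=0.15, rot=None, until_force=None): straight line of the TCP; rot=None keeps the orientation; velocity is the mean speed in m/s. With until_force (N) it stops when the force on the tool has changed by that much, and returns True; else False.
- set_joints(angles): joint-space move.
- let_go() and grab(newtons=None): open the fingers fully, or close them until they stop; newtons is the grip in N (None keeps the last).
- sleep(seconds).
- ik(position, orientation): joint angles nearest the present ones, or None.
- get_state(): the state.
- grab_frame(name): name is "side" or "top" or "wrist"; returns a dict with "img" (384x512x3 uint8, red, green, blue), "fx", "fy", "cx", "cy" (pixels), "cam_to_world" (4x4, takes a point from camera to world coordinates); the wrist camera has in their place "T_tool_cam" (4x4, takes a point from camera to tool coordinates, whose origin is the TCP and whose axes are the tool frame's). Camera axes: x right, y down, z forward; pixel columns grow to the right and rows downward; lengths in m; the calibration is good to about 2 mm. The wrist camera is an equidistant fisheye: a pixel r from the principal point sees the ray r / f radians off the axis. A picture is of the moment at which its call begins: read the wrist's pose just before it. There is no depth.
A pose or a line that the arm cannot do raises MotionError and nothing moves.
- sign_off(): hands the job in, once; it reports no verdict.
Trained networks look in the newest picture that a camera, given by its name, has taken for a name from the list of things; names that differ only in an ending like _2 or _b are one class to them, and where a whole thing is asked for, a point or a joint stands for the part that bears it (a point fixed in the world has none). Each returns a list of dicts, best first, with "score" (0 to 1); they miss things now and then, are a little off and sometimes report something else, mostly with a low value. They report only what shows in the picture. A call takes as long as a camera call. They do not tell look-alikes from the thing itself.
- spot_in(camera, name): "centre" ([column, row] in pixels, amid what is visible of it).
- silhouettes(camera, name): "mask" (384x512 bool, what is visible of it) and "centre" ([column, row] in pixels, amid what is visible of it).
- tip_of(camera, name): "centre" ([column, row] in pixels: a listed point, or the origin of a listed thing).
The state is a dict: "clock": time; "q": joint angles; "joint_velocities": joint speeds; "tau": joint torques, N m; "position": TCP position; "eef_rot": TCP orientation; "contact_force": force on the tool from outside, world axes, zero at the start; "wrist_torque": the same for the moment, N m; "finger_gap": opening from 0.0 (shut) to 1.0 (fully open).
Only numpy, scipy, OpenCV 4.12 (cv2) and the standard library are available. Lean on these libraries where they do the work, as an engineer would, in place of code of your own. Each camera call takes 0.05 s, during which the arm holds its last target.

## Working session

There is one attempt and no reset: what is moved stays moved. The work goes in short steps, each a Python script; the robot and the scene stay as the last script left them, time stands still between calls to the robot, and variables do not carry over. Pictures are saved under pics/ and viewed, and the job is handed in when it is done.

```bash
mkdir -p pics; ls; python3 - <<'E'
from cell import *
import cv2
for n in("side","top","wrist"):
    f=grab_frame(n); cv2.imwrite(f"pics/a_{n}.png",cv2.resize(f["img"][:,:,::-1],(768,576),interpolation=cv2.INTER_CUBIC))
    print(n,f["fx"],f["fy"],f["cx"],f["cy"]); print(f.get("cam_to_world",f.get("T_tool_cam")))
print(get_state())
E
```

```text
pics
side 457.0851483817038 457.0851483817038 255.80749614316218 191.58497209304358
[[ 0.99905505 -0.02311583  0.03680579  0.51601072]
 [-0.04343963 -0.55867303  0.82824963 -0.96541267]
 [ 0.00141672 -0.8290658  -0.55914925  0.76684686]
 [ 0.          0.          0.          1.        ]]
top 491.12310251077236 491.12310251077236 253.6032061516867 195.04364022987792
[[-0.09082223 -0.97312398  0.21161531  0.2188278 ]
 [-0.99584371  0.09020299 -0.01259859  0.04768074]
 [-0.00682834 -0.21188001 -0.97727183  1.55018138]
 [ 0.          0.          0.          1.        ]]
wrist 297.3186396354542 297.3186396354542 255.00580870262874 193.37657222296295
[[ 9.99999677e-01 -6.11115297e-04  5.21917271e-04 -3.36331030e-04]
 [ 4.52953261e-04  9.65039251e-01  2.62105014e-01 -6.57094814e-02]
 [-6.63847036e-04 -2.62104693e-01  9.65039216e-01 -1.43126288e-01]
 [ 0.00000000e+00  0.00000000e+00  0.00000000e+00  1.00000000e+00]]
{'clock': 0.15, 'q': array([-1.46620909e+00,  3.26784559e-01, -1.93367085e-01,  1.05199592e+00,
       -1.18719841e-06,  1.43659172e+00]), 'joint_velocities': array([ 3.19346235e-04, -6.74373390e-04,  3.54970107e-03, -1.47714958e-04,
       -4.36775712e-04,  3.76037545e-05]), 'tau': array([ 7.33752950e-04, -4.43703926e+01,  2.62665242e+01,  1.04369747e-02,
       -9.69783127e-05, -1.49526028e-05]), 'position': array([ 0.13005199, -0.53394152,  0.23067087]), 'eef_rot': array([-2.46946590e+00,  1.94042646e+00,  1.47934304e-03]), 'contact_force': array([-0.62910484, -0.59246474, -0.37385323]), 'wrist_torque': array([-0.01802563, -0.00164368, -0.03906483]), 'finger_gap': 0.9961723819276639}
```

View pics/a_side.png

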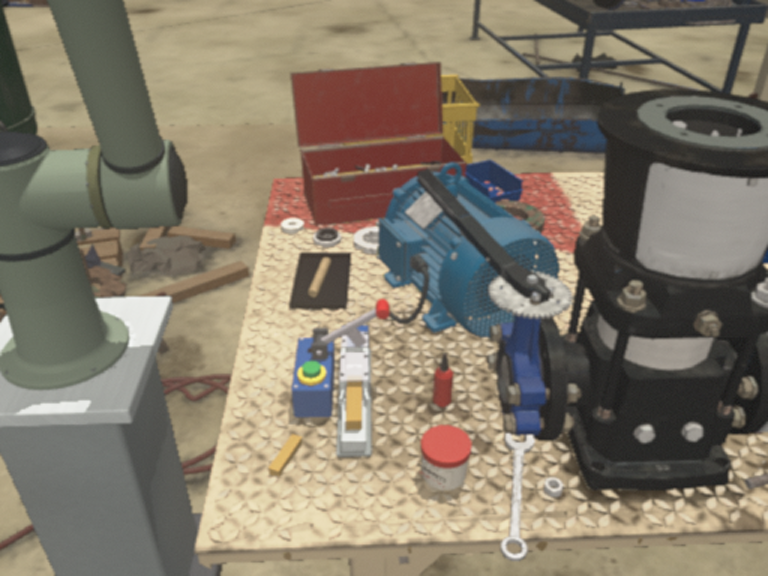

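View pics/a_top.png

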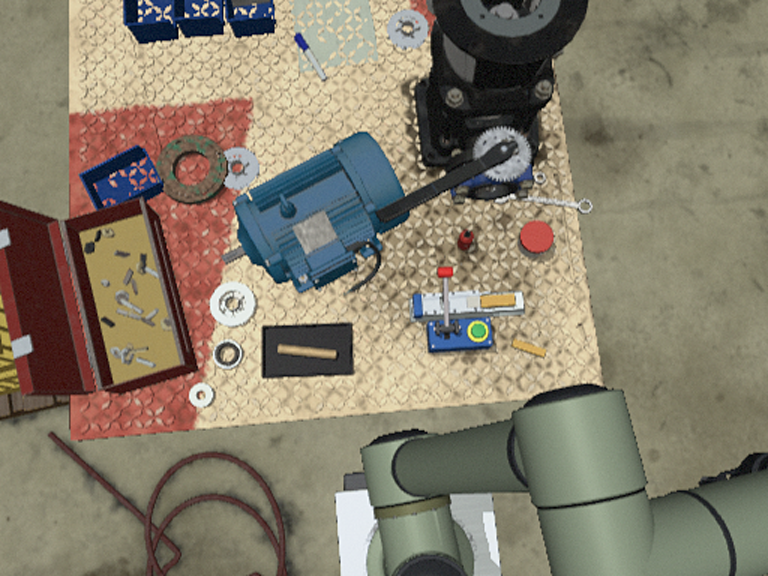

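View pics/a_wrist.png

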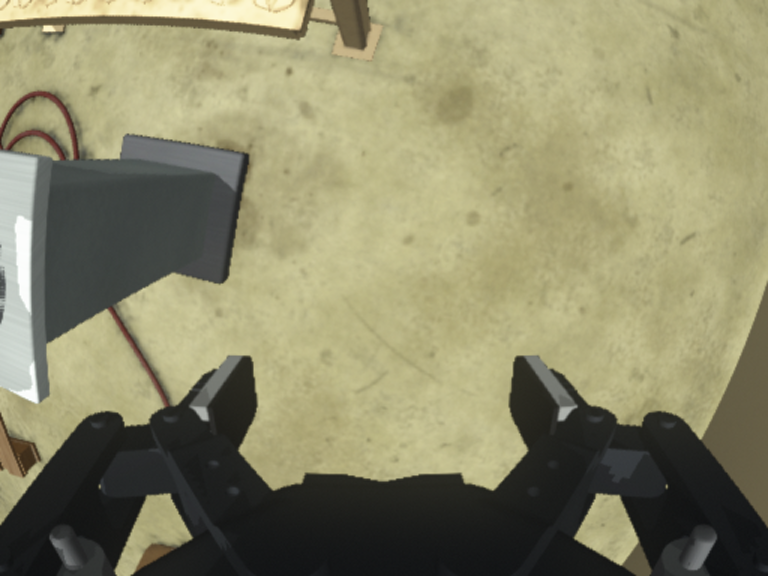

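The side view shows the robot at left, the trip box with its green button at (313,372), the red grip at (382,310), the rail with the blank at (354,405), and the drift in the tray at (320,277). A small look-alike blank lies at (285,455). The tub is at (445,455) and the bottle at (443,385). Next I triangulate from the side and top cameras.

```bash
cat > h.py <<'E'
from cell import *
import numpy as np, cv2
from scipy.spatial.transform import Rotation as R
def ray(f,px,st=None):
    u=(px[0]-f["cx"])/f["fx"]; v=(px[1]-f["cy"])/f["fy"]
    if "cam_to_world" in f:
        T=f["cam_to_world"]; d=np.array([u,v,1.])
    else:
        W=np.eye(4); W[:3,:3]=R.from_rotvec(st["eef_rot"]).as_matrix(); W[:3,3]=st["position"]; T=W@f["T_tool_cam"]
        r=np.hypot(u,v); d=np.array([np.sin(r)*u/max(r,1e-9),np.sin(r)*v/max(r,1e-9),np.cos(r)])
    d=T[:3,:3]@d; return T[:3,3],d/np.linalg.norm(d)
def proj(f,P,st=None):
    T=f.get("cam_to_world")
    if T is None:
        W=np.eye(4); W[:3,:3]=R.from_rotvec(st["eef_rot"]).as_matrix(); W[:3,3]=st["position"]; T=W@f["T_tool_cam"]
    p=T[:3,:3].T@(np.asarray(P)-T[:3,3])
    if "cam_to_world" in f: return np.array([f["cx"]+f["fx"]*p[0]/p[2],f["cy"]+f["fy"]*p[1]/p[2]])
    rr=np.hypot(p[0],p[1]); th=np.arctan2(rr,p[2]); return np.array([f["cx"]+f["fx"]*th*p[0]/rr,f["cy"]+f["fy"]*th*p[1]/rr])
def onz(f,px,z,st=None):
    o,d=ray(f,px,st); return o+d*(z-o[2])/d[2]
def tri(rays):
    A=np.zeros((3,3)); b=np.zeros(3)
    for o,d in rays: M=np.eye(3)-np.outer(d,d); A+=M; b+=M@o
    p=np.linalg.solve(A,b); res=[np.linalg.norm(np.cross(p-o,d)) for o,d in rays]
    return p,res
def rotdown(ax):  # tool pointing down, tool x along (ax yaw)
    x=np.array([np.cos(ax),np.sin(ax),0]); z=np.array([0,0,-1.]); y=np.cross(z,x)
    return R.from_matrix(np.stack([x,y,z],1)).as_rotvec()
E
python3 - <<'E'
from h import *
np.set_printoptions(precision=4,suppress=True)
S=grab_frame("side");T=grab_frame("top")
for n in["guide_mouth","button_top","lever_grip","blank_center","drift_center","feed_jig","tool_tray","grease_tub","seal_ring","impeller","threadlock"]:
    a=tip_of("side",n);b=tip_of("top",n)
    print(n,[(np.round(x["centre"]),round(x["score"],2)) for x in a[:3]],[(np.round(x["centre"]),round(x["score"],2)) for x in b[:3]])
    if a and b: print("   ",*tri([ray(S,a[0]["centre"]),ray(T,b[0]["centre"])]))
cv2.imwrite("pics/b.png",cv2.resize(np.hstack([S["img"][150:320,130:270],T["img"][170:260,160:400][:, :140]*0][:1])[:,:,::-1],None,fx=4,fy=4,interpolation=cv2.INTER_CUBIC)[:600])
cv2.imwrite("pics/c.png",cv2.resize(T["img"][160:270,160:380,::-1],None,fx=3.6,fy=3.6,interpolation=cv2.INTER_CUBIC))
E
```

```text
guide_mouth [(array([234., 263.]), 0.67)] [(array([320., 202.]), 0.64)]
    [ 0.5032 -0.1781  0.0364] [np.float64(0.0018879418550126234), np.float64(0.0018879418550125661)]
button_top [(array([207., 246.]), 0.7)] [(array([319., 218.]), 0.46)]
    [ 0.445  -0.162   0.0786] [np.float64(0.004270805672837797), np.float64(0.004270805672837854)]
lever_grip [(array([252., 206.]), 0.8), (array([294., 267.]), 0.32)] [(array([299., 180.]), 0.53)]
    [ 0.549  -0.1077  0.1497] [np.float64(0.004207722508787705), np.float64(0.0042077225087877)]
blank_center [(array([237., 261.]), 0.93), (array([295., 265.]), 0.68), (array([190., 305.]), 0.63)] [(array([351., 233.]), 0.65), (array([324., 202.]), 0.58), (array([356., 158.]), 0.37)]
    [ 0.4502 -0.244   0.0923] [np.float64(0.0583014366577625), np.float64(0.058301436657762565)]
drift_center [(array([213., 182.]), 0.56)] [(array([204., 234.]), 0.73)]
    [0.4388 0.1934 0.0235] [np.float64(0.0009746885472034168), np.float64(0.0009746885472033736)]
feed_jig [(array([235., 270.]), 0.62)] [(array([313., 206.]), 0.82)]
    [ 0.5022 -0.1595 -0.0024] [np.fl
[... 291 characters left out ...]
), 0.7)] [(array([354., 162.]), 0.63)]
    [ 0.634  -0.3097 -0.0003] [np.float64(0.0010456764899967484), np.float64(0.0010456764899965877)]
seal_ring [(array([220., 159.]), 0.64)] [(array([154., 238.]), 0.58)]
    [0.4484 0.3536 0.0072] [np.float64(0.006094002728713174), np.float64(0.006094002728713174)]
impeller [(array([206., 244.]), 0.55), (array([247., 161.]), 0.53)] [(array([158., 205.]), 0.89), (array([308., 167.]), 0.58)]
    [ 0.5002  0.3513 -0.2954] [np.float64(0.1181270766967465), np.float64(0.11812707669674656)]
threadlock [(array([296., 266.]), 0.87)] [(array([308., 160.]), 0.59)]
    [ 0.6502 -0.1612  0.0063] [np.float64(0.0012305915710165956), np.float64(0.0012305915710163619)]
```

View pics/b.png

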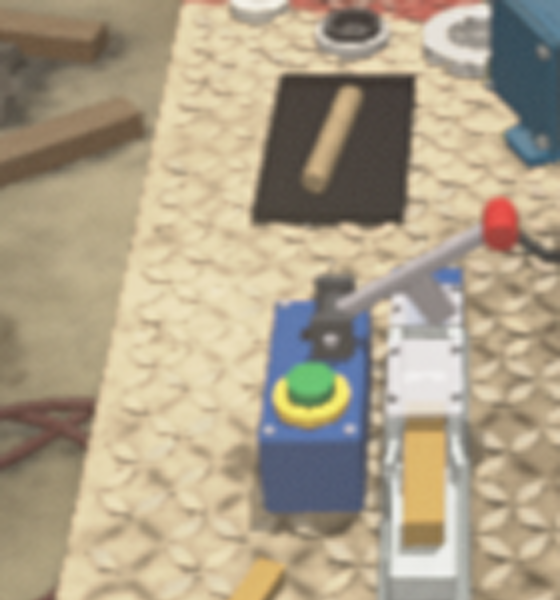

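View pics/c.png

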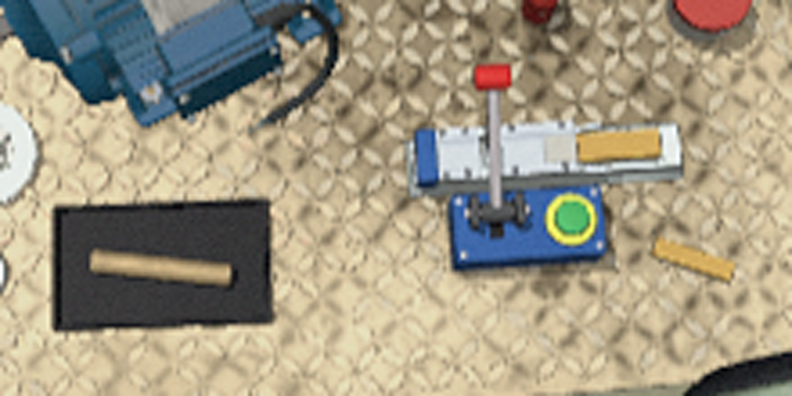

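The blank in the guide is clearly larger than the loose one on the bench (crop c: about 82 px against 75 px long, and about twice as wide). Next I take wrist views over the jig.

```bash
python3 - <<'E'
from h import *
import pickle
np.set_printoptions(precision=4,suppress=True)
for s in (1,-1):
    print(s, ik([0.46,-0.13,0.30],rotdown(s*np.pi/2)), ik([0.44,0.19,0.2],rotdown(s*np.pi/2)),ik([0.45,-0.16,0.2],rotdown(0 if s>0 else np.pi)))
q=ik([0.46,-0.13,0.30],rotdown(np.pi/2)); q2=ik([0.46,-0.13,0.30],rotdown(-np.pi/2))
print(get_state()["q"])
grab(40)
movep([0.46,-0.13,0.30],rotdown(np.pi/2) if abs(q[5])<abs(q2[5]) else rotdown(-np.pi/2))
st=get_state(); f=grab_frame("wrist")
pickle.dump((st,f),open("w1.pkl","wb"))
print(st["clock"],st["position"],st["q"],st["finger_gap"])
cv2.imwrite("pics/w1.png",cv2.resize(f["img"][:,:,::-1],(768,576),interpolation=cv2.INTER_CUBIC))
for n in["guide_mouth","button_top","lever_grip","blank_center","drift_center"]:
    print(n,[(np.round(x["centre"],1),round(x["score"],2)) for x in tip_of("wrist",n)[:3]])
E
```

```text
1 [-0.43    0.1525 -0.2437  1.1747  0.     -0.43  ] [ 0.2535  0.2216 -0.4207  0.9285  0.      0.2535] [-0.4963  0.2186 -0.4246  0.9276  0.      1.0745]
-1 [-0.43    0.1525 -0.2437  1.1747  0.      2.7116] [ 0.2535  0.2216 -0.4207  0.9285  0.     -2.8881] [-0.4963  0.2186 -0.4246  0.9276  0.     -2.0671]
[-1.4662  0.3262 -0.1926  1.052   0.      1.4366]
4.025 [ 0.4599 -0.1305  0.2999] [-0.431   0.1527 -0.2436  1.1746 -0.0002 -0.4297] 0.003280678485747989
guide_mouth [(array([223.7, 194.1]), 0.72), (array([211. , 197.4]), 0.32)]
button_top [(array([231.7, 155. ]), 0.63), (array([442.4, 154.8]), 0.39), (array([502.6, 163.9]), 0.24)]
lever_grip [(array([278.4, 259.5]), 0.71)]
blank_center [(array([210.6, 195.6]), 0.96), (array([161.5, 124. ]), 0.75), (array([447.1, 153.8]), 0.68)]
drift_center [(array([448.4, 152. ]), 0.81)]
```

View pics/w1.png

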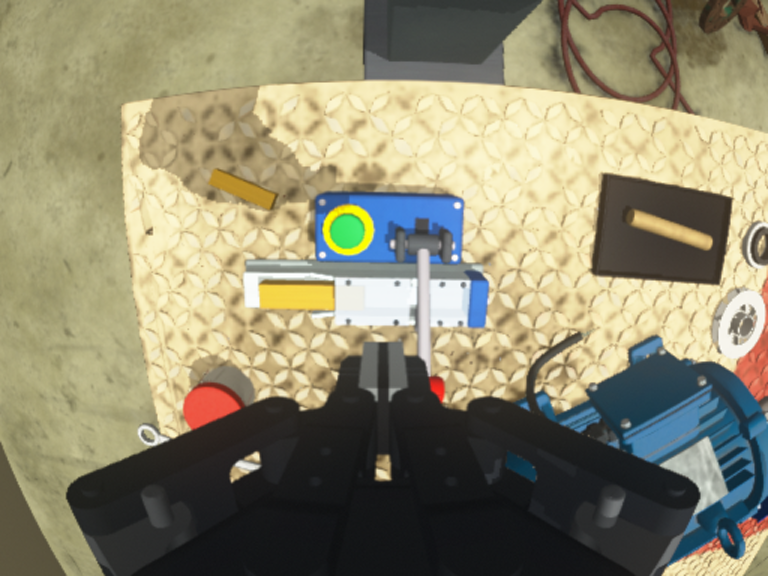

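The wrist view (768-wide) shows the button at (348,231), the box corners at about (316,197), (463,194), (462,262) and (316,262), and the rail's rear end at x=245. The blank spans (259–335, 281–309), and the drift runs from (628,215) to (708,243). I'll zoom in to get precise corners.

```bash
python3 - <<'E'
import pickle,cv2
st,f=pickle.load(open("w1.pkl","rb"))
im=f["img"][:,:,::-1]
def z(n,x0,y0,x1,y1,s):
    c=cv2.resize(im[y0:y1,x0:x1],None,fx=s,fy=s,interpolation=cv2.INTER_CUBIC)
    for x in range(x0,x1,10): cv2.putText(c,str(x),((x-x0)*s,9),0,.35,(255,0,255),1); cv2.line(c,((x-x0)*s+0,10),((x-x0)*s,16),(255,0,255),1)
    for y in range(y0,y1,10): cv2.putText(c,str(y),(0,(y-y0)*s+4),0,.35,(255,0,255),1)
    cv2.imwrite(n,c)
z("pics/w1a.png",156,120,336,225,4)
z("pics/w1b.png",390,110,510,195,6)
E
```

```text
(no output)
```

View pics/w1a.png

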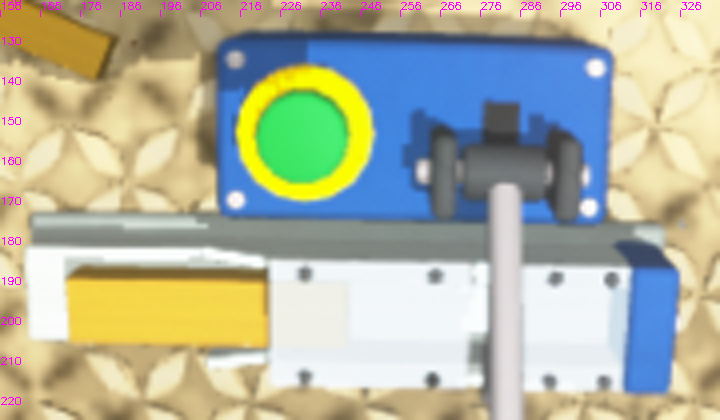

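View pics/w1b.png

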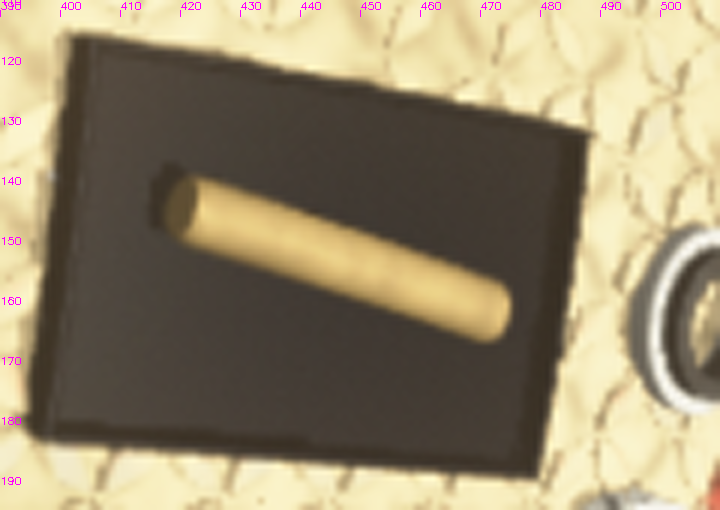

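```bash
cat > fit.py <<'E'
from h import *
import pickle
from scipy.optimize import least_squares
np.set_printoptions(precision=4,suppress=True)
st,f=pickle.load(open("w1.pkl","rb")); S=grab_frame("side");T=grab_frame("top")
obs=[(f,st,(231.5,154.3),(12,65,80)),(f,st,(282.5,163),(75,55,75)),(f,st,(163,181.5),(-95,18,30)),(f,st,(163,205),(-95,-18,30)),
(f,st,(223.6,216.7),(0,-18,62)),(f,st,(223,185.7),(0,18,62)),
(T,None,(319.2,220.3),(12,65,80)),(T,None,(349.2,194.7),(-95,-18,30)),(T,None,(349.4,205.6),(-95,18,30)),(T,None,(298.3,219.2),(75,55,75)),
(S,None,(207.9,243.2),(12,65,80)),(S,None,(254.8,205.5),(75,-44,143))]
def w(p,P):
    c,s=np.cos(p[2]),np.sin(p[2]); P=np.array(P)/1000
    return np.array([p[0]+c*P[0]-s*P[1],p[1]+s*P[0]+c*P[1],P[2]+p[3]])
def res(p): return np.concatenate([proj(a,w(p,P),s)-np.array(px) for a,s,px,P in obs])
r=least_squares(res,[0.5,-0.17,1.57,0],loss="soft_l1")
print(r.x); print(res(r.x).reshape(-1,2))
p=r.x
for n,P in dict(button=(12,65,80),grip_up=(75,-44,143),grip_dn=(75,-65,75),hinge=(75,55,75),mouth=(0,0,30)).items(): print(n,w(p,P))
print("button tri",tri([ray(a,px,s) for a,s,px,P in obs if P==(12,65,80)]))
# blank rear/front edges on top z=.05
print("blank rear end", onz(f,(172.8,198),.05,st), "cover x0 edge", onz(f,(223,200),.05,st))
# drift: ends, wrist + top + side
c=lambda a,b,o,k:(o[0]+a/k,o[1]+b/k)
W=[c(180,207,(390,110),6),c(500,312,(390,110),6)]
TT=[c(231,273,(160,160),3.6),c(93,261,(160,160),3.6)]
SS=[c(315,182,(130,150),4),c(349,92,(130,150),4)]
for i in range(2): print("drift end",tri([ray(f,W[i],st),ray(T,TT[i]),ray(S,SS[i])]), onz(f,W[i],.0135,st),onz(T,TT[i],.0135),onz(S,SS[i],.0135))
# tray corners z=.014
for cc in [(403.,116.5),(488,131.5),(480,189),(395,182)]: print("tray",onz(f,cc,.014,st))
E
python3 fit.py
```

```text
[ 0.5064 -0.173   1.5481  0.002 ]
[[-0.1391  0.0866]
 [-0.4098 -0.1488]
 [-1.3402 -0.1932]
 [ 0.099  -0.2482]
 [-0.124  -3.1054]
 [ 0.2419  2.0953]
 [-0.7028 -0.2593]
 [-1.4177 -0.3043]
 [-0.3717 -0.0457]
 [-1.0007 -0.7174]
 [-0.2017  0.4498]
 [-0.069  -0.739 ]]
button [ 0.4416 -0.1596  0.082 ]
grip_up [ 0.552 -0.099  0.145]
grip_dn [ 0.573  -0.0995  0.077 ]
hinge [ 0.4531 -0.0968  0.077 ]
mouth [ 0.5064 -0.173   0.032 ]
button tri (array([ 0.4413, -0.1602,  0.0837]), [np.float64(0.000974625148345067), np.float64(0.0014362188908042944), np.float64(0.0009258167718311924)])
blank rear end [ 0.5064 -0.2469  0.05  ] cover x0 edge [ 0.5093 -0.175   0.05  ]
drift end (array([0.4285, 0.1321, 0.0166]), [np.float64(0.0006151735589671381), np.float64(0.00047470771388313625), np.float64(0.0005396603694227815)]) [0.4287 0.1347 0.0135] [0.4293 0.132  0.0135] [0.4279 0.1358 0.0135]
drift end (array([0.4504, 0.2511, 0.02  ]), [np.float64(0.001720188841035241), np.float64(0.0005570872517862472), np.float64(0.0012447888193480182)]) [0.4523 0.259  0.0135] [0.451  0.2516 0.0135] [0.4493 0.2596 0.0135]
tray [0.3863 0.0991 0.014 ]
tray [0.3944 0.2903 0.014 ]
tray [0.5018 0.2867 0.014 ]
tray [0.4911 0.0931 0.014 ]
```

```bash
python3 - <<'E'
from h import *
import pickle
np.set_printoptions(precision=4,suppress=True)
r=rotdown(np.pi/2)
movep([0.4416,-0.1596,0.11],r)
print(get_state()["contact_force"])
print(move_l([0.4416,-0.1596,0.0755],0.05,until_force=9),get_state()["position"],get_state()["contact_force"])
S=grab_frame("side")
z=get_state()["position"]
cv2.imwrite("pics/p1.png",cv2.resize(S["img"][150:320,130:330,::-1],None,fx=3.5,fy=3.5,interpolation=cv2.INTER_CUBIC))
print(get_state()["clock"])
E
```

```text
[0.2048 0.3296 0.0805]
False [ 0.4414 -0.1596  0.0754] [-0.2809 -0.4377  0.4133]
6.1083
```

View pics/p1.png

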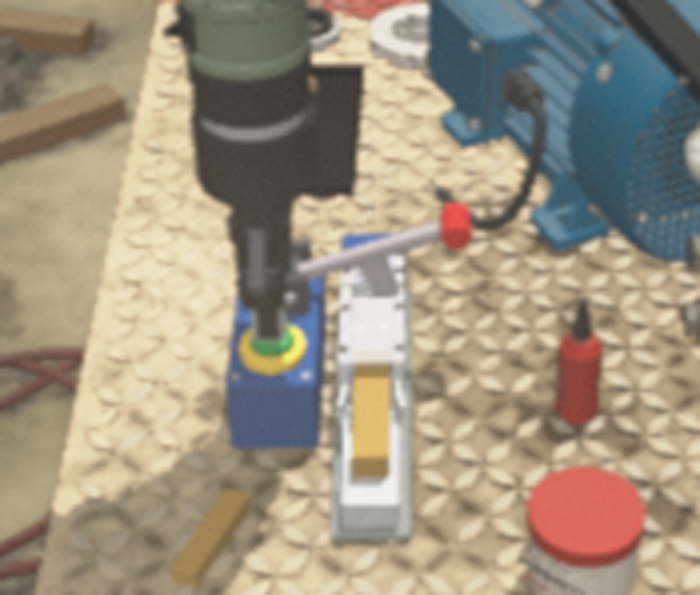

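The fingers are over the button, but the force reads about 0 and the lever is still up. I'll press farther, with a force guard.

```bash
python3 - <<'E'
from h import *
np.set_printoptions(precision=4,suppress=True)
for z in (.073,.0705,.068):
    h=move_l([0.4416,-0.1596,z],0.03,until_force=10); s=get_state(); print(z,h,s["position"],s["contact_force"])
    if h: break
S=grab_frame("side")
cv2.imwrite("pics/p2.png",cv2.resize(S["img"][150:320,130:330,::-1],None,fx=3.5,fy=3.5,interpolation=cv2.INTER_CUBIC))
E
```

```text
0.073 False [ 0.4415 -0.1597  0.0732] [-1.2482  0.3526  4.3765]
0.0705 False [ 0.4417 -0.1597  0.0718] [-5.1814  2.0577 17.2601]
0.068 False [ 0.4418 -0.1598  0.0714] [-11.2993   5.4986  40.2324]
```

View pics/p2.png

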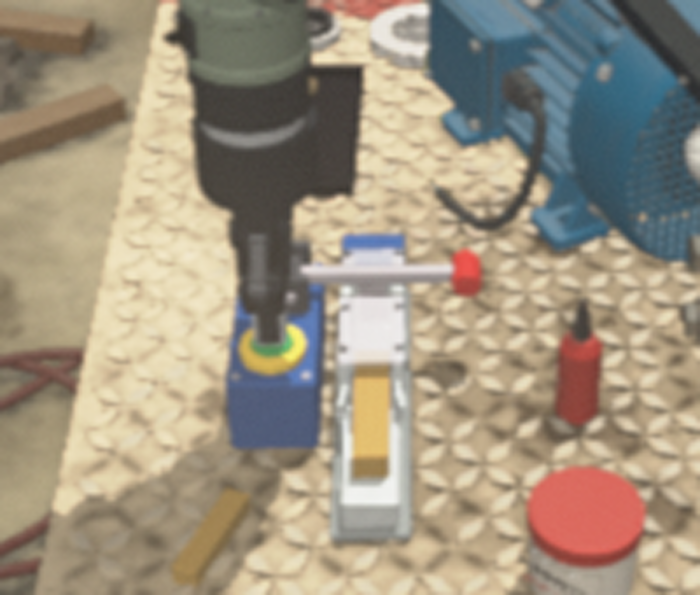

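The lever is dropped: the arm is level and the red grip is at crop (466,272). The press force climbed to about 40 N against the bottomed button, so I'll retreat at once, then go over the grip and look.

```bash
python3 - <<'E'
from h import *
import pickle
np.set_printoptions(precision=4,suppress=True)
move_l([0.4416,-0.1596,0.12],0.15)
let_go()
movep([0.573,-0.0995,0.18],rotdown(1.5481))
st=get_state();f=grab_frame("wrist");S=grab_frame("side");T=grab_frame("top")
pickle.dump((st,f),open("w2.pkl","wb"))
print(st["clock"],st["position"])
im=f["img"][:,:,::-1]
cv2.imwrite("pics/w2.png",cv2.resize(im,(768,576),interpolation=cv2.INTER_CUBIC))
rays=[]
for n,g,s in(("wrist",f,st),("side",S,None),("top",T,None)):
    hsv=cv2.cvtColor(g["img"],cv2.COLOR_RGB2HSV); m=((hsv[...,0]<8)|(hsv[...,0]>172))&(hsv[...,1]>150)&(hsv[...,2]>70)
    k,l,sta,c=cv2.connectedComponentsWithStats(m.astype(np.uint8))
    px=proj(g,[0.573,-0.0995,0.077],s)
    i=1+np.argmin(np.linalg.norm(c[1:]-px,axis=1)+1000*(sta[1:,4]<10)); print(n,px,c[i],sta[i])
    rays.append(ray(g,c[i],s))
print(tri(rays),tri(rays[:2]))
cv2.imwrite("pics/p3.png",cv2.resize(S["img"][150:320,130:330,::-1],None,fx=3.5,fy=3.5,interpolation=cv2.INTER_CUBIC))
E
```

```text
8.8667 [ 0.5723 -0.0993  0.1794]
wrist [254.778  194.5377] [254.0051 195.0359] [237 183  35  24 781]
side [263.3951 227.5097] [262.9583 227.4583] [260 222   7  12  72]
top [293.9105 180.2138] [357.3878 157.615 ] [347 148  22  21 361]
(array([ 0.5672, -0.1934,  0.1824]), [np.float64(0.09681768020278606), np.float64(0.023895365574084768), np.float64(0.08671567574147628)]) (array([ 0.5725, -0.1003,  0.078 ]), [np.float64(0.0006346198622006888), np.float64(0.0006346198622005978)])
```

View pics/w2.png

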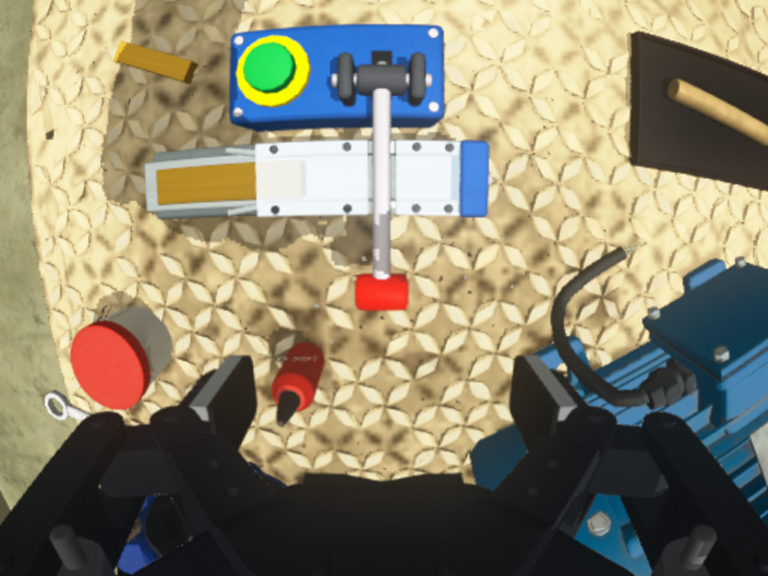

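View pics/p3.png

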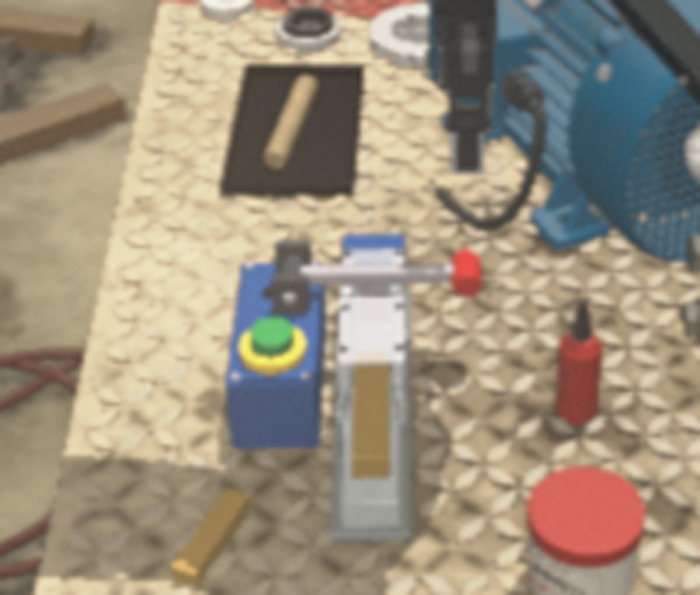

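The button has sprung back and the lever is dropped, with the grip at (0.5725,-0.1003,0.078) against an expected (0.573,-0.0995,0.077). I'll pinch it and lift along the arc.

```bash
cat > lift.py <<'E'
from h import *
np.set_printoptions(precision=4,suppress=True)
p0=np.array([0.5725,-0.1000,0.0605])
move_l(p0,0.15); grab(25)
s=get_state(); print(s["finger_gap"],s["position"],s["contact_force"])
H=np.array([0.4531,-0.0968,0.077]); d=np.array([np.sin(1.5481),-np.cos(1.5481),0]); up=np.array([0,0,1.])
g0=s["position"]+[0,0,.0175]; rel=g0-H; a,b,c=rel@d,rel[2],rel-(rel@d)*d-rel[2]*up
for al in (.15,.3,.45,.57,.61,.635,.655):
    a2=a*np.cos(al)-b*np.sin(al); b2=a*np.sin(al)+b*np.cos(al)
    p=H+c+a2*d+b2*up-[0,0,.0175]
    move_l(p,0.12 if al<.6 else .04)
    s=get_state(); print(al,s["position"],s["contact_force"],s["finger_gap"])
S=grab_frame("side"); cv2.imwrite("pics/p4.png",cv2.resize(S["img"][150:320,130:330,::-1],None,fx=3.5,fy=3.5,interpolation=cv2.INTER_CUBIC))
print(s["clock"])
E
python3 lift.py
```

```text
0.3421070613657232 [ 0.5728 -0.1001  0.061 ] [-0.9654  0.1286  3.9094]
0.15 [ 0.5707 -0.1001  0.0787] [-1.1214 -0.4601  0.0361] 0.3432615864966621
0.3 [ 0.5662 -0.1     0.0961] [-2.492  -1.4489 -0.6484] 0.33963214127820734
0.45 [ 0.5594 -0.0998  0.1129] [-3.3469 -0.8649 -1.7567] 0.34506880771624965
0.57 [ 0.5523 -0.0996  0.1253] [-3.2911 -0.6098 -1.8046] 0.3429332579217241
0.61 [ 0.5499 -0.0996  0.129 ] [-3.4525 -1.5947 -4.5939] 0.3477771272209022
0.635 [ 0.5482 -0.0995  0.1315] [-3.9811 -1.3504 -5.1567] 0.34387515520899903
0.655 [ 0.5468 -0.0995  0.1335] [-4.4866 -0.4974 -6.0322] 0.3427805697226968
12.45
```

View pics/p4.png

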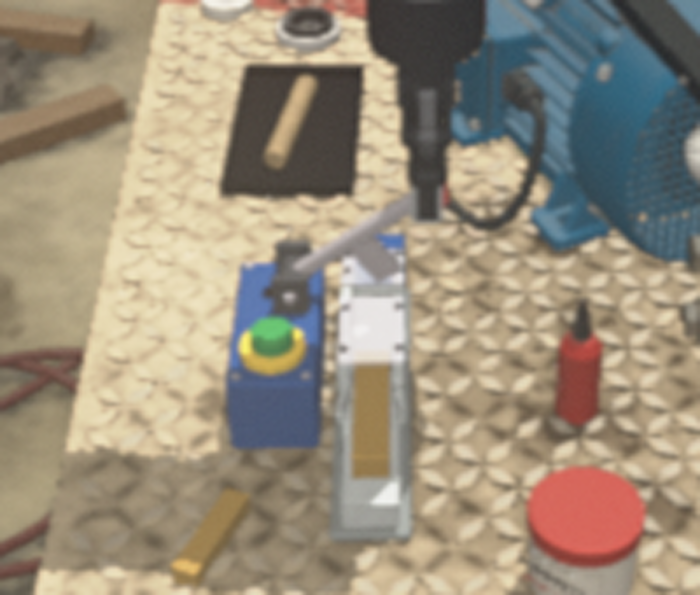

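The lever is up with the gripper, but there is no clear stop force yet. I'll nudge a little more until the force rises.

```bash
python3 - <<'E'
from h import *
np.set_printoptions(precision=4,suppress=True)
p=get_state()["position"]
d=np.array([np.sin(1.5481),-np.cos(1.5481),0]); t=-0.566*d+np.array([0,0,.825])
for k in (.0015,.003,.0045):
    h=move_l(p+k*t,0.03,until_force=8); s=get_state(); print(k,h,s["position"],s["contact_force"],s["finger_gap"])
    if h or s["contact_force"][2]<-12: break
let_go(); s=get_state(); print(s["clock"])
move_l(s["position"]+[0,0,.09],0.25)
S=grab_frame("side");T=grab_frame("top")
cv2.imwrite("pics/p5.png",cv2.resize(S["img"][150:320,130:330,::-1],None,fx=3.5,fy=3.5,interpolation=cv2.INTER_CUBIC))
print(get_state()["clock"], proj(S,[.552,-.099,.145]))
hsv=cv2.cvtColor(S["img"],cv2.COLOR_RGB2HSV); m=((hsv[...,0]<8)|(hsv[...,0]>172))&(hsv[...,1]>150)&(hsv[...,2]>70); m[:180]=0; m[240:]=0; m[:,:240]=0; m[:,280:]=0
k,l,sta,c=cv2.connectedComponentsWithStats(m.astype(np.uint8)); print(c[1:],sta[1:])
E
```

```text
0.0015 False [ 0.5458 -0.0995  0.1348] [-2.921  -2.005  -5.8275] 0.3440463612762523
0.003 False [ 0.5456 -0.0994  0.1351] [  3.1741  -2.626  -19.0786] 0.34712590586508346
13.5833
14.1917 [254.7095 204.7317]
[[254.7368 205.3553]] [[251 200   8  12  76]]
```

View pics/p5.png

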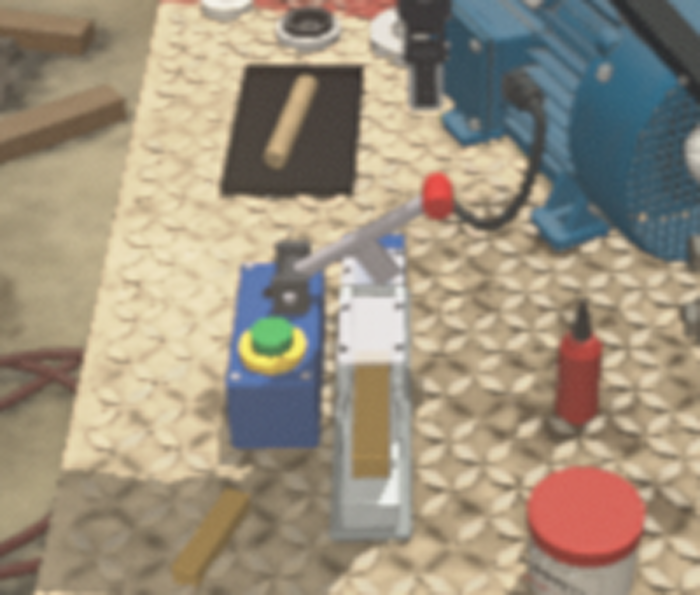

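The lever is latched: the grip is at px (254.7,205.4) against (254.7,204.7) predicted. Next is a wrist view above the drift.

```bash
python3 - <<'E'
from h import *
import pickle
np.set_printoptions(precision=4,suppress=True)
yaw=np.deg2rad(79.3-90)
move_l([0.47,-0.06,0.235],0.3)
movep([0.44,0.185,0.13],rotdown(yaw))
st=get_state();f=grab_frame("wrist");pickle.dump((st,f),open("w3.pkl","wb"))
print(st["clock"],st["position"],st["q"])
cv2.imwrite("pics/w3.png",cv2.resize(f["img"][:,:,::-1],(768,576),interpolation=cv2.INTER_CUBIC))
m=silhouettes("wrist","drift_center"); print([(x["score"],x["centre"],x["mask"].sum()) for x in m])
if m:
    ys,xs=np.nonzero(m[0]["mask"]); P=np.array([onz(f,(x,y),.016,st)[:2] for x,y in zip(xs,ys)])
    r=cv2.minAreaRect((P*1000).astype(np.float32)); print(r)
E
```

```text
16.575 [0.4405 0.1848 0.1299] [ 0.2426  0.2942 -0.5248  0.7517 -0.0001  2.0004]
[(0.94, [253.5, 175.7], np.int64(2872))]
((439.8181457519531, 192.82632446289062), (124.6544189453125, 19.77135467529297), 78.9422378540039)
```

View pics/w3.png

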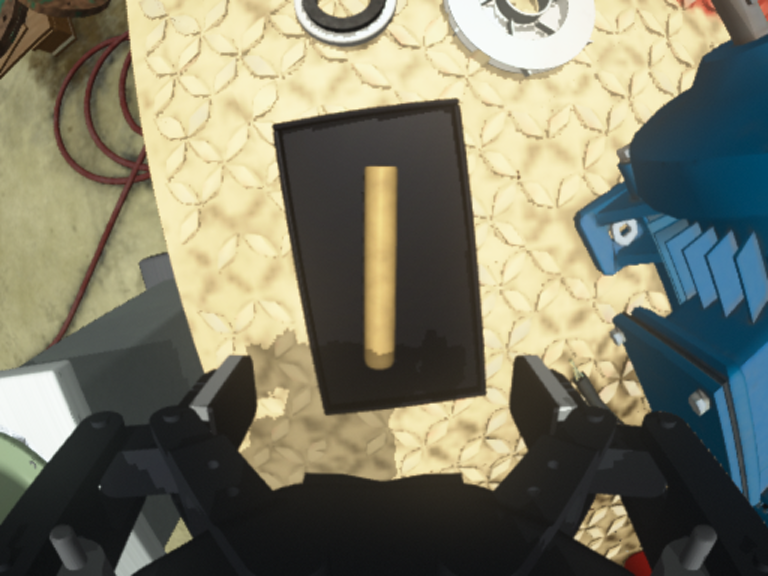

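The drift is centred in view. Its centre is (0.4398,0.1930) at yaw 78.9°, and the mask measures 124.7×19.8 mm against 122×19 given. I'll grasp 18 mm behind its centre.

```bash
python3 - <<'E'
from h import *
import pickle
np.set_printoptions(precision=4,suppress=True)
yaw=np.deg2rad(78.94-90); d=np.array([.1918,.9814]); c=np.array([0.4398,0.1933]); g=c-.018*d
r=rotdown(yaw)
print(move_l([g[0],g[1],0.04],0.2,rot=r))
print(move_l([g[0],g[1],0.0055],0.08,until_force=12),get_state()["position"])
grab(60); s=get_state(); print(s["finger_gap"],s["position"],s["contact_force"],s["clock"])
move_l([g[0],g[1],0.08],0.2)
S=grab_frame("side"); st=get_state(); f=grab_frame("wrist"); pickle.dump((st,f),open("w4.pkl","wb")); print(st["finger_gap"],st["contact_force"])
cv2.imwrite("pics/w4.png",cv2.resize(f["img"][:,:,::-1],(768,576),interpolation=cv2.INTER_CUBIC))
cv2.imwrite("pics/p6.png",cv2.resize(S["img"][100:270,130:330,::-1],None,fx=3.5,fy=3.5,interpolation=cv2.INTER_CUBIC))
E
```

```text
False
False [0.4367 0.1758 0.0059]
0.2019799998727461 [0.4366 0.1756 0.0059] [-0.9578  0.165   6.0351] 18.4833
0.20416472959495433 [ 0.3102  0.191  -3.9894]
```

View pics/w4.png

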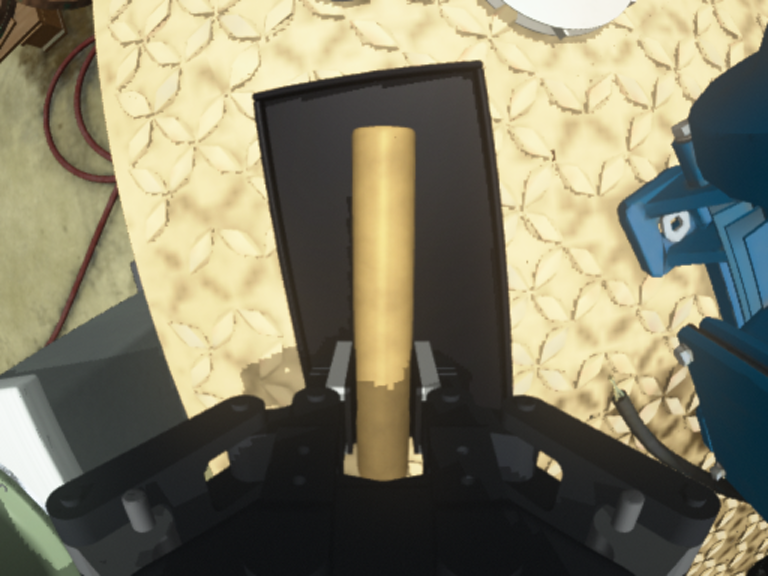

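View pics/p6.png

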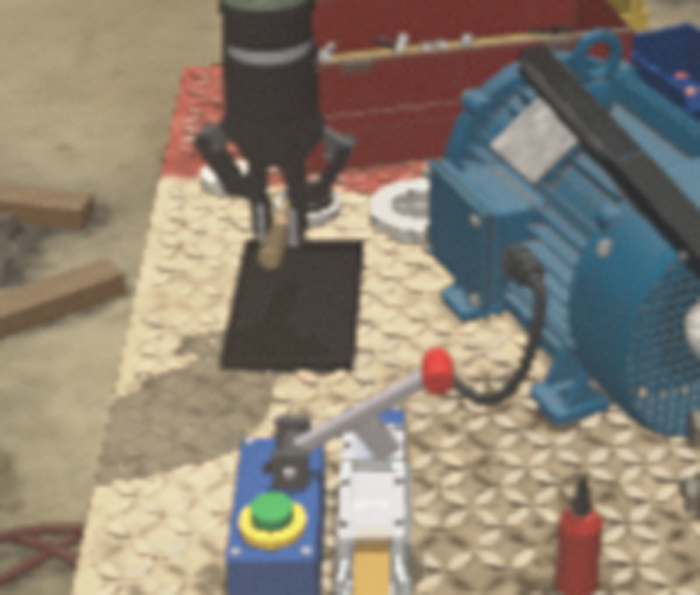

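```bash
python3 - <<'E'
from h import *
import pickle
st,f=pickle.load(open("w4.pkl","rb"))
st0=dict(position=np.zeros(3),eef_rot=np.zeros(3))
for n,px,y in(("front top",(256,84.7),-.079),("front bottom?",(256,85.5),-.079),("rear top",(254.7,318),.043)):
    o,d=ray(f,px,st0); t=(y-o[1])/d[1]; print(n,o+t*d)
E
```

```text
front top [-0.00017545 -0.079      -0.01646764]
front bottom? [-0.00016266 -0.079      -0.01293105]
rear top [-0.00081739  0.043      -0.00929648]
```

The drift is held level, with its centre about 7–8 mm above the TCP. Now I move it behind the blank.

```bash
cat > J.py <<'E'
from h import *
np.set_printoptions(precision=4,suppress=True)
Y=1.5481; O=np.array([0.5064,-0.173]); 
def jg(x,y,z): c,s=np.cos(Y),np.sin(Y); return [O[0]+c*x-s*y,O[1]+s*x+c*y,z]
RJ=rotdown(Y-np.pi/2)
E
python3 - <<'E'
from J import *
import pickle
p=get_state()["position"]
move_l([p[0]-.01,0.12,0.22],0.3)
movep(jg(-.165,0,.12),RJ)
move_l(jg(-.165,0,.037),0.15)
st=get_state();f=grab_frame("wrist");S=grab_frame("side");T=grab_frame("top");pickle.dump((st,f),open("w5.pkl","wb"))
print(st["clock"],st["position"],st["contact_force"],st["finger_gap"])
cv2.imwrite("pics/w5.png",cv2.resize(f["img"][:,:,::-1],(768,576),interpolation=cv2.INTER_CUBIC))
cv2.imwrite("pics/p7.png",cv2.resize(S["img"][180:350,130:330,::-1],None,fx=3.5,fy=3.5,interpolation=cv2.INTER_CUBIC))
cv2.imwrite("pics/t7.png",cv2.resize(T["img"][150:250,260:420,::-1],None,fx=4,fy=4,interpolation=cv2.INTER_CUBIC))
E
```

```text
22.1917 [ 0.5034 -0.3381  0.0378] [ 0.1441  0.0824 -2.1743] 0.20268980496965922
```

View pics/w5.png

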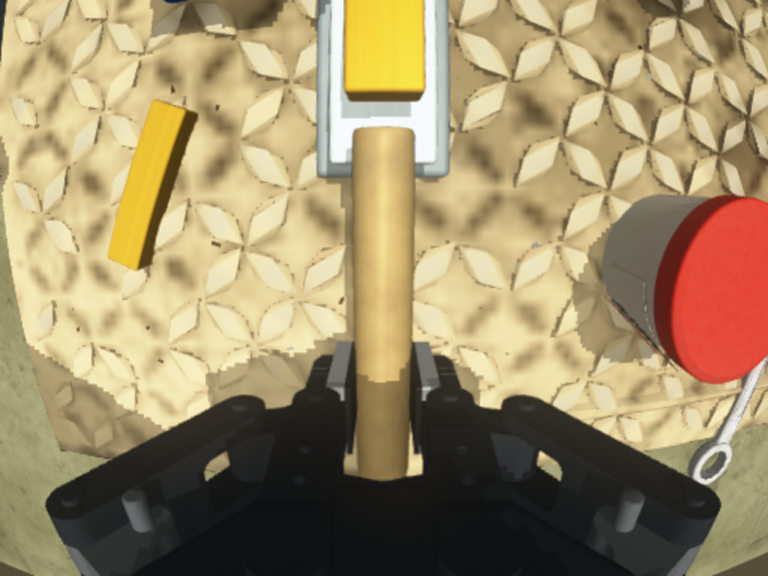

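View pics/p7.png

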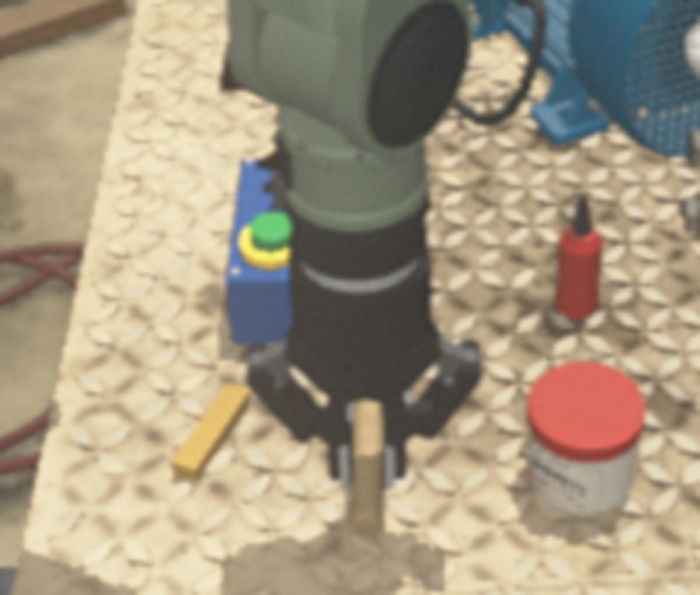

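View pics/t7.png

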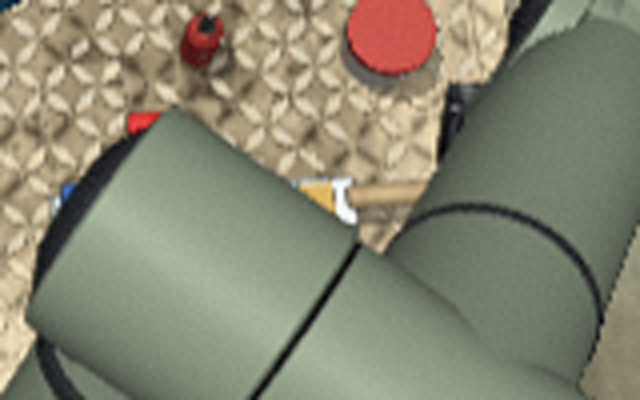

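The wrist view shows the drift (front at (384,128)) in line with the blank (centre column 385) and the rail. The tub is clear to the right. Now I push.

```bash
python3 - <<'E'
from J import *
import pickle
h=move_l(jg(-.085,0,.037),0.08,until_force=14); s=get_state(); print(h,s["position"],s["contact_force"],s["clock"])
if not h:
    h=move_l(jg(-.050,0,.037),0.035,until_force=10); s=get_state(); print(h,s["position"],s["contact_force"],s["clock"])
st=get_state();f=grab_frame("wrist");S=grab_frame("side");pickle.dump((st,f),open("w6.pkl","wb"))
c,sn=np.cos(Y),np.sin(Y); d=st["position"][:2]-O; print("jig x,y",d@[c,sn],d@[-sn,c],st["finger_gap"])
cv2.imwrite("pics/w6.png",cv2.resize(f["img"][:,:,::-1],(768,576),interpolation=cv2.INTER_CUBIC))
cv2.imwrite("pics/p8.png",cv2.resize(S["img"][150:320,130:330,::-1],None,fx=3.5,fy=3.5,interpolation=cv2.INTER_CUBIC))
E
```

```text
False [ 0.5043 -0.2578  0.0367] [-0.1175 -0.6108 -3.0269] 23.4917
True [ 0.5049 -0.2332  0.0369] [ 1.2681 -1.8917 -2.5079] 24.225
jig x,y -0.06019535354671521 0.0001067989164899781 0.20529765790401855
```

View pics/w6.png

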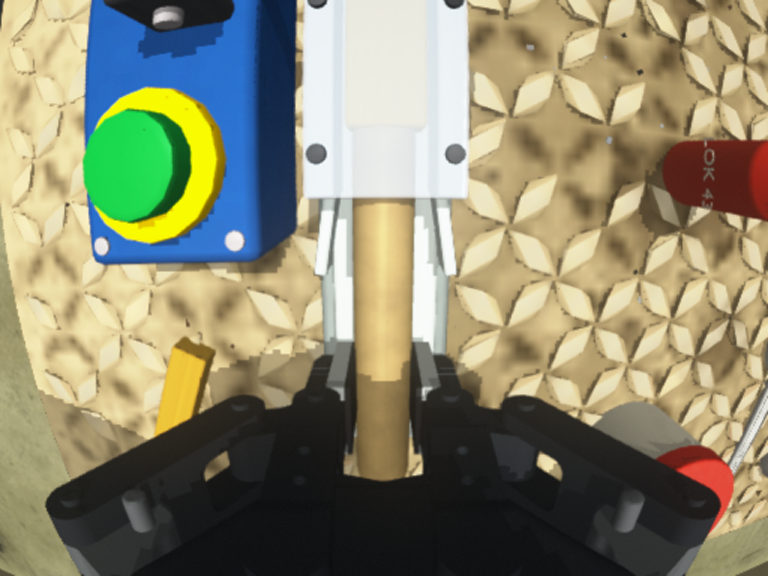

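View pics/p8.png

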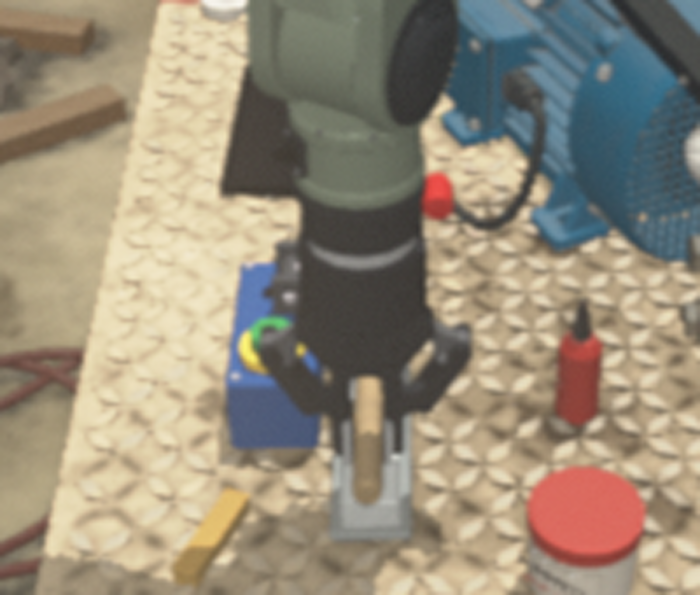

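The push stopped at jig x −60.2 mm, against about −59 expected for fully home. I'll push again to confirm it is hard against the stop.

```bash
python3 - <<'E'
from J import *
import pickle
c,sn=np.cos(Y),np.sin(Y)
h=move_l(jg(-.053,0,.037),0.02,until_force=22); s=get_state(); d=s["position"][:2]-O
print(h,"jig",d@[c,sn],d@[-sn,c],s["contact_force"],s["clock"],s["finger_gap"])
sleep(.1)
f=grab_frame("wrist");st=get_state();pickle.dump((st,f),open("w7.pkl","wb"))
o=f["img"][:,:,::-1]; cv2.imwrite("pics/w7.png",cv2.resize(o,(768,576),interpolation=cv2.INTER_CUBIC))
move_l(jg(-.115,0,.040),0.12)
move_l(jg(-.150,0,.12),0.25)
st=get_state(); f=grab_frame("wrist");S=grab_frame("side");pickle.dump((st,f),open("w8.pkl","wb"))
cv2.imwrite("pics/w8.png",cv2.resize(f["img"][:,:,::-1],(768,576),interpolation=cv2.INTER_CUBIC)); print(st["clock"],st["finger_gap"])
cv2.imwrite("pics/p9.png",cv2.resize(S["img"][150:320,130:330,::-1],None,fx=3.5,fy=3.5,interpolation=cv2.INTER_CUBIC))
E
```

```text
False jig -0.0601019565017808 -0.000487522945636224 [ -2.8641 -18.7459  -3.0092] 24.8583 0.20768822988710187
26.175 0.20487853275697618
```

View pics/w7.png

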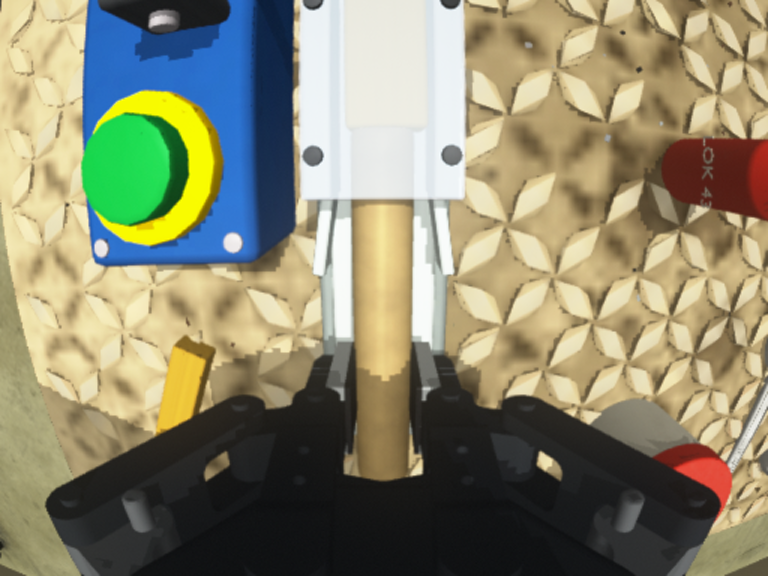

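View pics/w8.png

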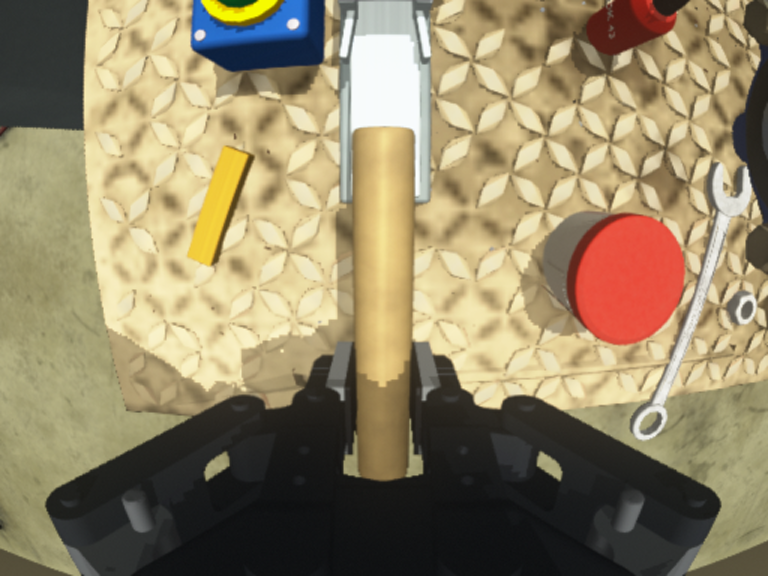

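View pics/p9.png

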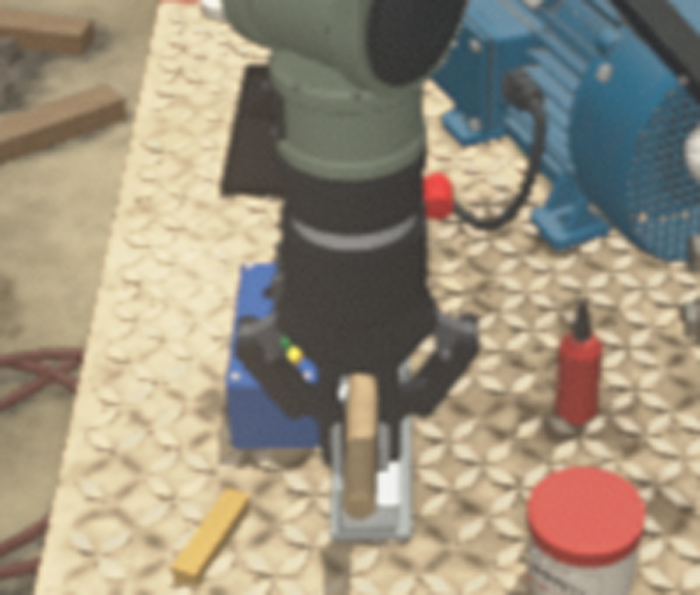

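Pushing again with 19 N gave no advance (jig x −60.1), so the blank is hard against the stop. Now I return the drift to its original place in the tray, going high over the lever.

```bash
python3 - <<'E'
from J import *
import pickle
yaw=np.deg2rad(78.94-90); r=rotdown(yaw); g=[0.4366,0.1756]
move_l(jg(-.150,0,.24),0.3)
movep([g[0],g[1],.15],r)
move_l([g[0],g[1],.03],0.2)
print(move_l([g[0],g[1],.0065],0.05,until_force=10),get_state()["position"],get_state()["contact_force"])
let_go(); s=get_state(); print(s["finger_gap"],s["contact_force"])
move_l([g[0],g[1],.15],0.2)
st=get_state();f=grab_frame("wrist");S=grab_frame("side");T=grab_frame("top");print(st["clock"])
pickle.dump((st,f),open("w9.pkl","wb"))
cv2.imwrite("pics/w9.png",cv2.resize(f["img"][:,:,::-1],(768,576),interpolation=cv2.INTER_CUBIC))
cv2.imwrite("pics/p10.png",cv2.resize(S["img"][100:330,130:360,::-1],None,fx=2.6,fy=2.6,interpolation=cv2.INTER_CUBIC))
cv2.imwrite("pics/t10.png",cv2.resize(T["img"][140:260,150:410,::-1],None,fx=3,fy=3,interpolation=cv2.INTER_CUBIC))
E
```

```text
True [0.4361 0.1755 0.0059] [0.2114 0.0099 4.8012]
0.9989448369626006 [-0.9883 -0.1401  0.4411]
31.4833
```

View pics/w9.png

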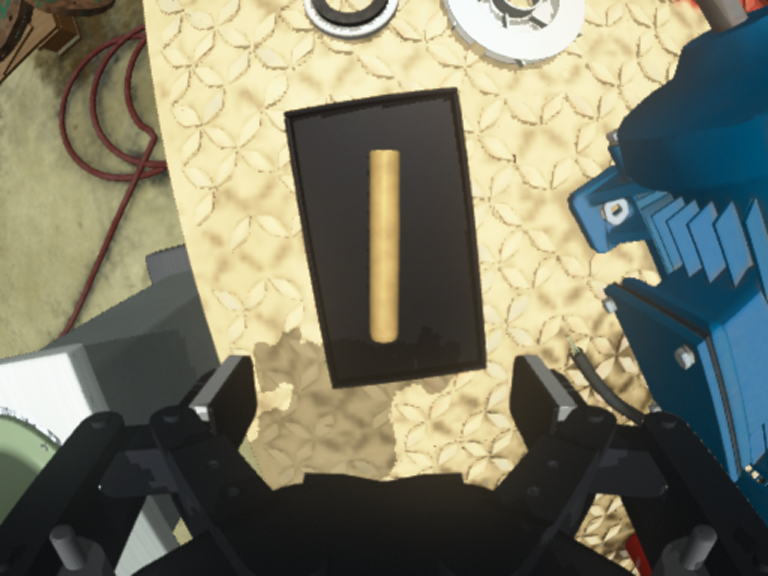

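View pics/p10.png

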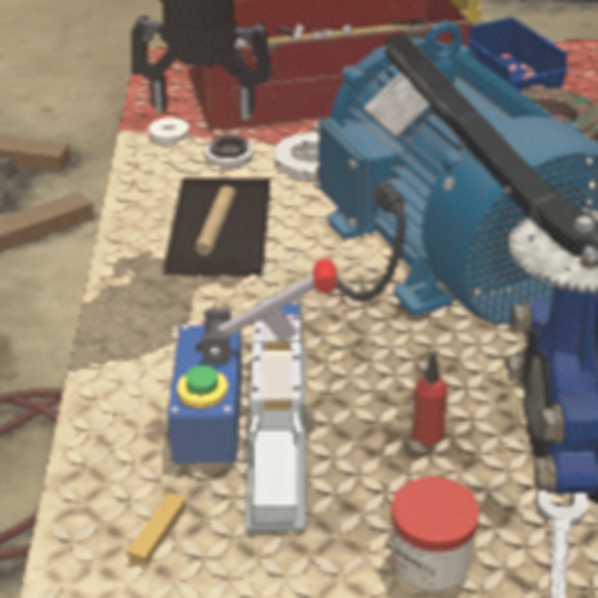

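View pics/t10.png

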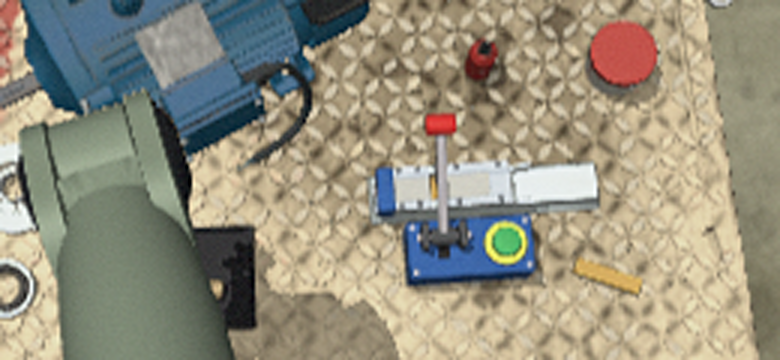

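The drift lies flat in the tray, the lever is up, and the blank shows through the cover up against the blue stop (top crop from x≈395 to 490). I'll zoom in and check the blank's ends numerically.

```bash
python3 - <<'E'
from J import *
T=grab_frame("top");S=grab_frame("side")
a=cv2.resize(T["img"][185:220,265:355,::-1],None,fx=8,fy=8,interpolation=cv2.INTER_CUBIC)
for x in(.020,.120,0):
    for y in(-.012,.012):
        u=proj(T,jg(x,y,.05)); cv2.circle(a,(int((u[0]-265+.5)*8),int((u[1]-185+.5)*8)),3,(0,0,255),-1)
cv2.imwrite("pics/t11.png",a)
b=cv2.resize(S["img"][215:290,215:260,::-1],None,fx=8,fy=8,interpolation=cv2.INTER_CUBIC)
for x in(.020,.120,0):
    for y in(-.012,.012):
        u=proj(S,jg(x,y,.05)); cv2.circle(b,(int((u[0]-215+.5)*8),int((u[1]-215+.5)*8)),3,(0,0,255),-1)
cv2.imwrite("pics/s11.png",b)
for n in["grease_tub","seal_ring","impeller","threadlock"]:
    x=tip_of("side",n); print(n,[(np.round(q["centre"]),q["score"]) for q in x[:2]])
E
```

```text
grease_tub [(array([293., 318.]), 0.74)]
seal_ring [(array([218., 159.]), 0.63)]
impeller [(array([250., 160.]), 0.8)]
threadlock [(array([297., 266.]), 0.72), (array([248., 161.]), 0.52)]
```

View pics/t11.png

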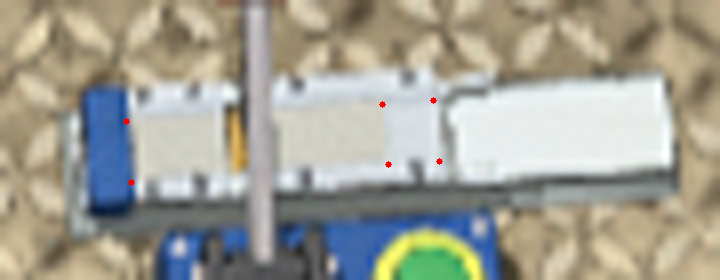

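View pics/s11.png

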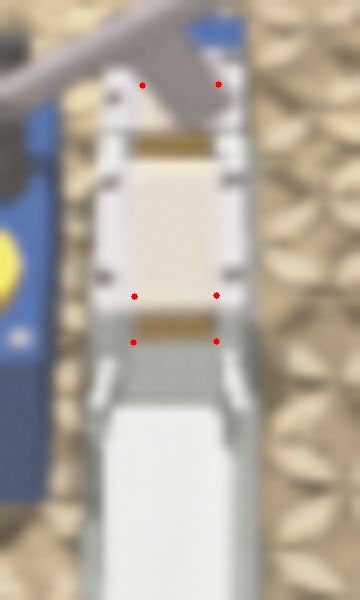

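The top view shows the blank's front touching the blue stop and its rear at the predicted x=20 mm. The bystanders look unmoved, so I'm handing in.

```bash
python3 - <<'E'
from h import *
print(get_state()["clock"]); print(sign_off())
E
```

```text
31.9333
the job is handed in; nothing more can be done
None
```

The job is done and handed in at 31.9 s on the clock (limit 69 s).

- **Gate test:** I pressed the green button and the lever dropped. I then pinched the grip and lifted it along its arc to the upper stop, and it stayed latched after release. The grip was within 1 px of the predicted latched position, and the lever was still up in the final pictures.
- **Key blank:** I pushed it home with the drift, with the fingers kept off it. It stopped within about 1 mm of the expected position, and a second push at about 19 N moved it no further. The last top view shows its front against the blue stop and its rear at about 20 mm inside the mouth.
- **Drift and bystanders:** The drift lies flat in the tray where it came from. The seal ring, impeller and bottle look unmoved in the pictures. The network put the tub 4 px from its first reading, which I took as noise because the pictures show no shift.

**Disagreements:**
- **Button height:** The cameras placed the button top a few mm too high. The first press stopped short, and the repeat pressed the bottomed button with up to about 40 N through the fingertips. This was not the gripper body, but it is well above the 5 N needed.
- **Drift height:** The drift also triangulated 3 to 6 mm too high, so I used its stated size for the grasp height.

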